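# Reload filled bamboo panels into the drying rack in reverse order

### The arm

A 7-joint arm with a two-finger parallel gripper is mounted at the origin on the work surface. World frame = base frame: x ahead of the robot, y to its left, z up, the work surface at z = 0. Lengths are in m, angles in degrees, forces in N, time in s.
With the tool pointing down it reaches from about 0.4 to 0.9 m from the base axis. Payload 5.5 kg.
Tool frame: the origin (TCP) lies at the very end of the fingers, on their centre line; the grasp point (between the pads) lies ctrl.tcp_to_grasp behind it (ctrl.tcp_to_grasp is the distance from the TCP to the grasp point, in m); z points along the fingers, y is the line along which they close (so a half turn about z gives the same grasp; the last joint's range is limited). The gripper opens to 92 mm and grips with 3 to 60 N. Pads are 19 mm wide; open, the fingers measure 130 mm over their backs; the gripper's body (75 mm by 190 mm) begins 47 mm behind the grasp point.
Start: joints at [80.226, 28.699, -24.465, 88.831, 12.651, 65.22, -12.049], TCP at [0.273, -0.59, 0.187] pointing down, gripper open.
Joint ranges: [-164.97, 164.97], [-17.58, 116.51], [-87.97, 89.64], [11.32, 138.91], [-80.73, 260.73], [10.89, 115.49], [-147.41, 147.41]. Speed limits (degrees/s): [147.25, 147.25, 180, 180, 180, 180, 180].

### API

Orientations are given as [roll, pitch, yaw] about the fixed x, y, z axes, in that order (R = Rz(yaw) Ry(pitch) Rx(roll)).
In Python, from station import ctrl, readout, eyes, finish_job gives the robot as it stands. Calls block until the motion is done:
- ctrl.move_ptp(position, orientation): joint-space move of the TCP to a pose.
- ctrl.servo_line(position, rate=0.15, ori=None, guard=None): straight line of the TCP; ori=None keeps the orientation; rate is the mean speed in m/s. With guard (N) it stops when the force on the tool has changed by that much, and returns True; else False.
- ctrl.set_joints(angles): joint-space move.
- ctrl.command_gripper(opening, force=None): opening from 0.0 (shut) to 1.0 (fully open); force is the grip in N (None keeps the last); returns when the fingers have stopped.
- ctrl.pause(seconds).
- ctrl.ik(position, orientation): joint angles nearest the present ones, or None.
- readout.get_state(): the state.
- eyes.get_image(name): name is "scene" or "top"; returns a dict with "frame" (384x512x3 uint8, red, green, blue), "fx", "fy", "cx", "cy" (pixels), "extrinsics" (4x4, takes a point from camera to world coordinates). Camera axes: x right, y down, z forward; pixel columns grow to the right and rows downward; lengths in m; the calibration is good to about 2 mm. A picture is of the moment at which its call begins. There is no depth.
A pose or a line that the arm cannot do raises ctrl.PlanningError and nothing moves.
- finish_job(): hands the job in; it is judged then, once.
The state is a dict: "time_s": time; "qpos": joint angles; "dq": joint speeds; "effort": joint torques, N m; "tcp_pos": TCP position; "ee_rot": TCP orientation; "force": force on the tool from outside, world axes, zero at the start; "moment": the same for the moment, N m; "opening": opening from 0.0 (shut) to 1.0 (fully open); "gripper_force": force on a finger pad.
Only numpy, scipy, OpenCV 4.12 (cv2) and the standard library are available. Lean on these libraries where they do the work, as an engineer would, in place of code of your own. Each camera call takes 0.05 s, during which the arm holds its last target. There are 200 camera calls.

### The job

The four bamboo panels on the grey stands have just had their edges filled: move them to the empty bays of the drying rack, one panel to a bay, in reverse order, so that, seen from the robot, the leftmost panel of the row ends in the rightmost bay, the next one in the bay beside it, and so on, up to the rightmost panel in the leftmost bay. Keep every panel upright all the while, and leave each standing on its lower edge on the rack's bed, between its battens, parallel to them and about centred along their length.

Things in the scene. Friction and masses are not known exactly. Their poses are not given: they have to be found in the camera images.
- panel_wide: Bamboo board blank, plain rectangle, the longest and lowest: 100 long, 24 thick, 95 mm high, 110 to 230 g. Origin: centre of its underside; x along its length, y through its thickness, z up. It stands on edge, and is the same either way round.
- panel_narrow: Bamboo board blank, plain rectangle, the shortest: 60 long, 24 thick, 112 mm high, 75 to 160 g. Origin: centre of its underside; x along its length, y through its thickness, z up. It stands on edge, and is the same either way round.
- panel_arch: Bamboo board blank with a half-round top: 86 long, 24 thick, 108 mm high (straight sides to 65 mm, then an arch of radius 43 mm), 100 to 200 g. Origin: centre of its underside; x along its length, y through its thickness, z up. It stands on edge, and is the same either way round.
- panel_tab: Bamboo board blank with a handle tab: 90 long, 24 thick and 72 mm high at the shoulders, with a central tab 40 long, 24 thick rising to 112 mm, 100 to 200 g. Origin: centre of its underside; x along its length, y through its thickness, z up. It stands on edge, and is the same either way round.
- drying_rack: Fixed dark steel bed 130 (x) by 360 (y) by 18 mm high; panels stand on its top (z = 18). Four empty bays at y = -126, -42, +42, +126 mm, x = 0: 42 mm gaps, floored pale grey, between brown battens 8 wide, 120 long (x), 14 mm high above the bed. Origin: centre of underside, on the work surface; x away from the robot, y to its left, within 10 degrees. Lies beyond or before the filling sheet.
- filling_sheet: Thin brown sheet, fixed, 130 (x) by 360 (y) by 6 mm, that carries the filling row: four grey stands side by side along its y, 84 mm apart (give or take 6), each with one panel. Origin: centre of its underside, on the work surface; x away from the robot, y to the robot's left, each within about 10 degrees.
- stand_wide: Fixed grey stand on the filling sheet where panel_wide stands at the start, 12 mm above its origin (which place in the row varies): base 120 (x) by 58 (y) by 12 mm, two battens 42 mm apart rising 14 mm above it along x. All four look alike. Origin: centre of underside; axes as the sheet's. At least 40 mm is clear between neighbouring panels.
- stand_narrow: Fixed grey stand on the filling sheet where panel_narrow stands at the start, 12 mm above its origin (which place in the row varies): base 120 (x) by 58 (y) by 12 mm, two battens 42 mm apart rising 14 mm above it along x. All four look alike. Origin: centre of underside; axes as the sheet's. At least 40 mm is clear between neighbouring panels.
- stand_arch: Fixed grey stand on the filling sheet where panel_arch stands at the start, 12 mm above its origin (which place in the row varies): base 120 (x) by 58 (y) by 12 mm, two battens 42 mm apart rising 14 mm above it along x. All four look alike. Origin: centre of underside; axes as the sheet's. At least 40 mm is clear between neighbouring panels.
- stand_tab: Fixed grey stand on the filling sheet where panel_tab stands at the start, 12 mm above its origin (which place in the row varies): base 120 (x) by 58 (y) by 12 mm, two battens 42 mm apart rising 14 mm above it along x. All four look alike. Origin: centre of underside; axes as the sheet's. At least 40 mm is clear between neighbouring panels.
Not all that is in view belongs to the job. Leave any purple look-alike of the panel_tab alone.

How it is judged (in metres and radians):
At the end, for the whole second after the job is handed in: Each panel rests released in the rack bay that mirrors its starting place in the row: within 12 mm of the bay centre across the battens and 18 mm along them, on the bed within 4 mm, upright within 0.06 rad, parallel to the battens within 0.15 rad (((y of stand_wide in the frame of filling_sheet between -0.156 and -0.096 m and y of panel_wide in the frame of drying_rack between 0.114 and 0.138 m) or (y of stand_wide in the frame of filling_sheet between -0.072 and -0.012 m and y of panel_wide in the frame of drying_rack between 0.03 and 0.054 m) or (y of stand_wide in the frame of filling_sheet between 0.012 and 0.072 m and y of panel_wide in the frame of drying_rack between -0.054 and -0.03 m) or (y of stand_wide in the frame of filling_sheet between 0.096 and 0.156 m and y of panel_wide in the frame of drying_rack between -0.138 and -0.114 m)) and x of panel_wide in the frame of drying_rack between -0.018 and 0.018 m and z of panel_wide in the frame of drying_rack between 0.014 and 0.022 m and angle between each of panel_wide, panel_narrow, panel_arch, panel_tab's own z axis and vertical below 0.06 rad and angle between the y axis of each of panel_wide, panel_narrow, panel_arch, panel_tab and the y axis of drying_rack, either way round below 0.15 rad and linear speed of each of panel_wide, panel_narrow, panel_arch, panel_tab below 0.02 m/s and angular speed of each of panel_wide, panel_narrow, panel_arch, panel_tab below 0.1 rad/s and ((y of stand_narrow in the frame of filling_sheet between -0.156 and -0.096 m and y of panel_narrow in the frame of drying_rack between 0.114 and 0.138 m) or (y of stand_narrow in the frame of filling_sheet between -0.072 and -0.012 m and y of panel_narrow in the frame of drying_rack between 0.03 and 0.054 m) or (y of stand_narrow in the frame of filling_sheet between 0.012 and 0.072 m and y of panel_narrow in the frame of drying_rack between -0.054 and -0.03 m) or (y of stand_narrow in the frame of filling_sheet between 0.096 and 0.156 m and y of panel_narrow in the frame of drying_rack between -0.138 and -0.114 m)) and x of panel_narrow in the frame of drying_rack between -0.018 and 0.018 m and z of panel_narrow in the frame of drying_rack between 0.014 and 0.022 m and ((y of stand_arch in the frame of filling_sheet between -0.156 and -0.096 m and y of panel_arch in the frame of drying_rack between 0.114 and 0.138 m) or (y of stand_arch in the frame of filling_sheet between -0.072 and -0.012 m and y of panel_arch in the frame of drying_rack between 0.03 and 0.054 m) or (y of stand_arch in the frame of filling_sheet between 0.012 and 0.072 m and y of panel_arch in the frame of drying_rack between -0.054 and -0.03 m) or (y of stand_arch in the frame of filling_sheet between 0.096 and 0.156 m and y of panel_arch in the frame of drying_rack between -0.138 and -0.114 m)) and x of panel_arch in the frame of drying_rack between -0.018 and 0.018 m and z of panel_arch in the frame of drying_rack between 0.014 and 0.022 m and ((y of stand_tab in the frame of filling_sheet between -0.156 and -0.096 m and y of panel_tab in the frame of drying_rack between 0.114 and 0.138 m) or (y of stand_tab in the frame of filling_sheet between -0.072 and -0.012 m and y of panel_tab in the frame of drying_rack between 0.03 and 0.054 m) or (y of stand_tab in the frame of filling_sheet between 0.012 and 0.072 m and y of panel_tab in the frame of drying_rack between -0.054 and -0.03 m) or (y of stand_tab in the frame of filling_sheet between 0.096 and 0.156 m and y of panel_tab in the frame of drying_rack between -0.138 and -0.114 m)) and x of panel_tab in the frame of drying_rack between -0.018 and 0.018 m and z of panel_tab in the frame of drying_rack between 0.014 and 0.022 m); the robot touches nothing.
It fails at once if a panel is tipped over (more than 0.6 rad from upright) (angle between any of panel_wide, panel_narrow, panel_arch, panel_tab's own z axis and vertical above 0.6 rad).
It also fails if it takes over 112 s, if anything falls off the work surface, if the arm or the gripper's body presses on something with over 40 N, if the wrist force passes 120 N, or if a joint passes its speed limit or range.

## Working session

There is one attempt and no reset: what is moved stays moved. The work goes in short steps, each a Python script; the robot and the scene stay as the last script left them, time stands still between calls to the robot, and variables do not carry over. Pictures are saved under pics/ and viewed, at most 14 in all, crops included, and the job is handed in when it is done.

```bash
ls; mkdir -p pics; python3 - <<'E'
from station import ctrl, readout, eyes
import cv2,numpy as np
for n in("scene","top"):
    d=eyes.get_image(n); cv2.imwrite(f"pics/{n}0.png",d["frame"][:,:,::-1]); np.save(f"pics/{n}0.npy",d["frame"])
    print(n,d["fx"],d["fy"],d["cx"],d["cy"]);print(np.round(d["extrinsics"],4).tolist())
s=readout.get_state();print(s["tcp_pos"],s["ee_rot"],s["opening"],ctrl.tcp_to_grasp,s["time_s"])
E
```

```text
pics
scene 430.21898248424156 430.21898248424156 257.500790921628 189.5120525206377
[[-0.2097, 0.8067, -0.5525, 0.9242], [0.9777, 0.1777, -0.1117, 0.0335], [0.008, -0.5636, -0.826, 0.718], [0.0, 0.0, 0.0, 1.0]]
top 379.8286785947392 379.8286785947392 258.5351944188791 193.8089519447051
[[-0.0184, -0.9969, 0.0763, 0.4305], [-0.9998, 0.0181, -0.0035, -0.0464], [0.0021, -0.0763, -0.9971, 0.6861], [0.0, 0.0, 0.0, 1.0]]
[ 0.27289029 -0.58920337  0.18599369] [-1.79902760e+02 -2.35369068e-03  2.48577672e+01] 1.00086390819009 0.0188 0.1
```

View pics/scene0.png

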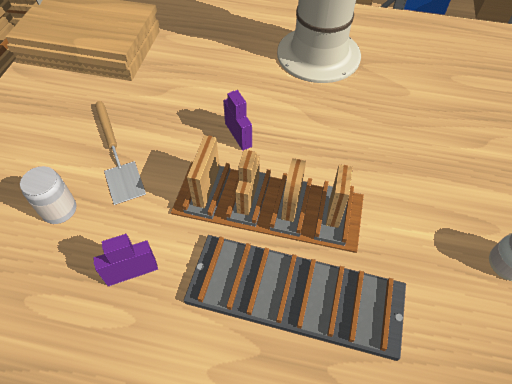

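View pics/top0.png

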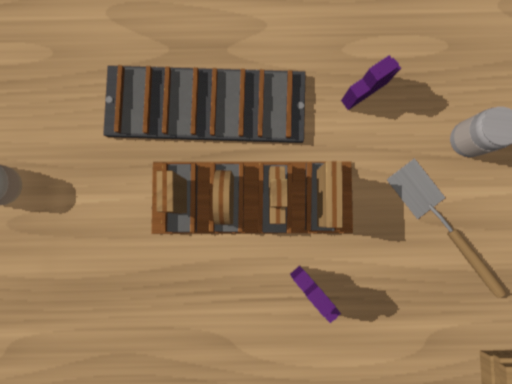

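The top view has +x up and +y to the left. The row from the robot's left is narrow (165,192), arch (222,197), tab (279,195) and wide (332,195). The rack lies beyond it, with bays at about columns 133, 180, 227 and 275. The things that could be mistaken for panel_tab are the purple look-alikes at top (371,83) and (315,294). The true tab panel is the bamboo one at (279,195). Next I take a close crop to check this.

```bash
python3 - <<'E'
import cv2,numpy as np
t=np.load("pics/top0.npy")[:,:,::-1]; s=np.load("pics/scene0.npy")[:,:,::-1]
cv2.imwrite("pics/c1.png",cv2.resize(t[150:245,145:360],None,fx=3.7,fy=3.7,interpolation=cv2.INTER_CUBIC))
cv2.imwrite("pics/c2.png",cv2.resize(s[130:255,165:370],None,fx=3.9,fy=3.9,interpolation=cv2.INTER_CUBIC))
for p in [(165,192),(279,195),(332,195),(222,200)]: print(p,t[p[1],p[0]-10:p[0]+11:2].tolist())
print("batten",t[100,117:124].tolist(),"brown",t[200,200:206].tolist())
E
```

```text
(165, 192) [[48, 84, 129], [75, 115, 149], [78, 117, 149], [73, 112, 146], [49, 87, 132], [46, 84, 131], [75, 115, 149], [82, 124, 156], [80, 121, 151], [41, 64, 85], [31, 47, 62]]
(279, 195) [[48, 71, 89], [80, 121, 151], [73, 112, 143], [74, 112, 144], [50, 85, 126], [43, 76, 121], [61, 98, 135], [77, 118, 149], [81, 122, 154], [48, 75, 102], [27, 49, 79]]
(332, 195) [[44, 69, 90], [72, 109, 139], [88, 131, 164], [88, 131, 165], [84, 127, 159], [55, 93, 134], [42, 80, 125], [59, 97, 137], [82, 123, 155], [82, 123, 155], [47, 75, 103]]
(222, 200) [[49, 80, 110], [81, 121, 153], [81, 121, 154], [64, 103, 140], [43, 78, 123], [50, 87, 129], [79, 119, 152], [82, 122, 154], [74, 112, 143], [33, 49, 66], [32, 48, 64]]
batten [[44, 80, 125], [42, 78, 123], [38, 72, 113], [24, 47, 76], [18, 30, 51], [28, 36, 49], [46, 50, 53]] brown [[25, 48, 77], [25, 48, 77], [25, 47, 77], [27, 48, 77], [26, 47, 77], [25, 48, 77]]
```

View pics/c1.png

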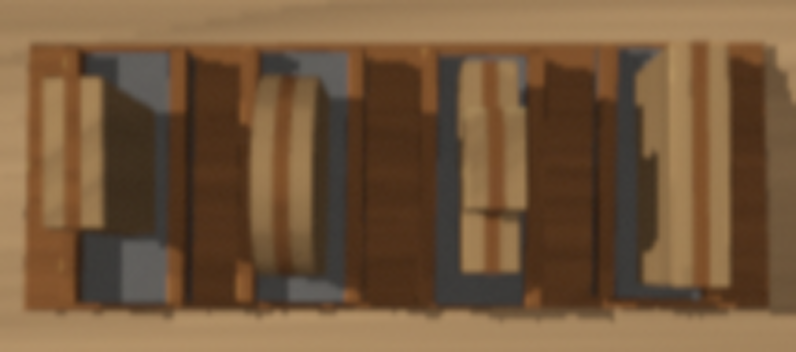

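View pics/c2.png

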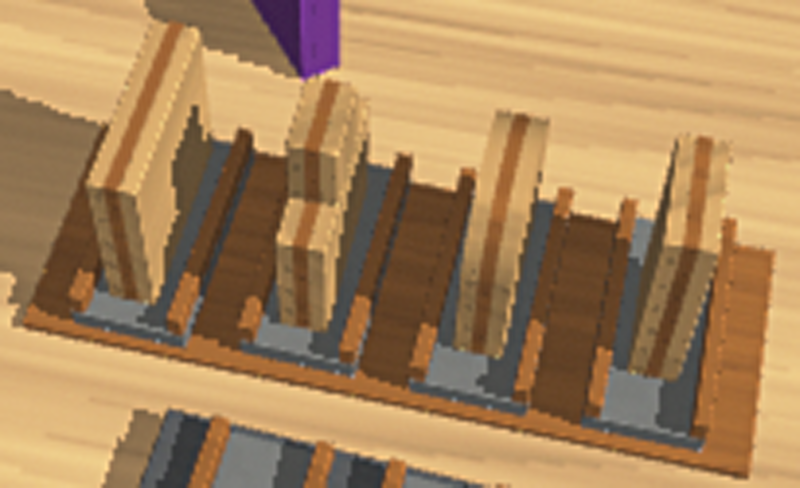

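Crop 1 confirms the identities. The bamboo tab is at top (279,195) and each panel has a centre stripe. I triangulate the stripe ends across both views, and the rack's battens from colour masks.

```bash
cat > geo.py <<'E'
import cv2,numpy as np
K={"scene":(430.219,257.5008,189.5121),"top":(379.8287,258.5352,193.809)}
X={"scene":np.array([[-0.2097,0.8067,-0.5525,0.9242],[0.9777,0.1777,-0.1117,0.0335],[0.008,-0.5636,-0.826,0.718]]),
"top":np.array([[-0.0184,-0.9969,0.0763,0.4305],[-0.9998,0.0181,-0.0035,-0.0464],[0.0021,-0.0763,-0.9971,0.6861]])}
def ray(n,u,v):
    f,cx,cy=K[n]; d=X[n][:,:3]@[(u-cx)/f,(v-cy)/f,1]; return X[n][:,3],d/np.linalg.norm(d)
def plane(n,u,v,z):
    o,d=ray(n,u,v); return o+d*(z-o[2])/d[2]
def tri(pt,ps):
    (o1,d1),(o2,d2)=ray("top",*pt),ray("scene",*ps)
    a=np.linalg.lstsq(np.c_[d1,-d2],o2-o1,rcond=None)[0]
    p,q=o1+a[0]*d1,o2+a[1]*d2
    return (p+q)/2,np.linalg.norm(p-q)
E
python3 - <<'E'
from geo import *
T=lambda x,y:(145+(x+.5)/3.7-.5,150+(y+.5)/3.7-.5)
S=lambda x,y:(165+(x+.5)/3.9-.5,130+(y+.5)/3.9-.5)
np.set_printoptions(precision=4,suppress=True)
ends={"narrow":[((73,77),(690,248)),((71,228),(703,138))],"tab":[((495,107),(315,152)),((495,210),(329,83))],"wide":[((700,42),(117,190)),((704,288),(172,25))]}
for n,e in ends.items():
    P=[tri(T(*a),S(*b)) for a,b in e]; a,b=P[0][0],P[1][0]
    print(n,a,b,"gap",P[0][1],P[1][1],"mid",(a+b)/2,"len",np.linalg.norm(a-b),"yaw",np.degrees(np.arctan2(*(a-b)[1::-1])))
# arch: apex where both stripes agree
best=min((tri(T(282,175),S(520+(490-520)*k,112+(250-112)*k))[1],k) for k in np.linspace(0,1,101))
k=best[1]; print("arch apex",tri(T(282,175),S(520-30*k,112+138*k)),best)
for h in(.018,): print("arch base +x end", plane("scene",*S(478,352),h),"narrow",plane("scene",*S(655,375),h),"tab",plane("scene",*S(305,327),h),"wide",plane("scene",*S(132,300),h))
for n,roi in(("top",(60,150,95,312)),("scene",(234,360,180,410))):
    im=np.load(f"pics/{n}0.npy").astype(int); r,g,b=[im[...,i] for i in range(3)]
    m=((r-b>45)&(r>1.4*g)).astype(np.uint8); M=np.zeros_like(m); M[roi[0]:roi[1],roi[2]:roi[3]]=1
    if n=="scene": cv2.fillPoly(M:=np.zeros_like(m),[np.array([[208,234],[410,282],[400,358],[182,305]])],1)
    k,lab,st,ce=cv2.connectedComponentsWithStats(m*M)
    c=[plane(n,*ce[i],.032) for i in range(1,k) if st[i,4]>60]
    c=np.array(sorted(c,key=lambda p:-p[1])); print(n,len(c)); print(c[:,:2])
E
```

```text
narrow [0.5098 0.09   0.1318] [0.4499 0.0902 0.1318] gap 0.0012392567318012361 0.0001417188125275235 mid [0.4799 0.0901 0.1318] len 0.05987047770252554 yaw -0.18575500339449366
tab [ 0.4946 -0.0765  0.132 ] [ 0.4541 -0.0775  0.1306] gap 0.002992827681865692 0.0007258978695405796 mid [ 0.4743 -0.077   0.1313] len 0.040550614888665786 yaw 1.4176428806078745
wide [ 0.5216 -0.1612  0.1154] [ 0.4215 -0.1621  0.1131] gap 0.004716144643910722 0.0002617769929749246 mid [ 0.4716 -0.1617  0.1143] len 0.10018058775242145 yaw 0.5611692514643775
arch apex (array([0.4703, 0.0082, 0.1174]), np.float64(5.376611844624274e-05)) (np.float64(5.376611844624274e-05), np.float64(0.36))
arch base +x end [0.5116 0.0079 0.018 ] narrow [0.506  0.0928 0.018 ] tab [ 0.5158 -0.0768  0.018 ] wide [ 0.5189 -0.1633  0.018 ]
top 8
[[ 0.654   0.1955]
 [ 0.6515  0.1454]
 [ 0.6498  0.1118]
 [ 0.6469  0.0618]
 [ 0.6456  0.0283]
 [ 0.6439 -0.0217]
 [ 0.6418 -0.0551]
 [ 0.6382 -0.1048]]
scene 8
[[ 0.6591  0.1963]
 [ 0.6562  0.1465]
 [ 0.6552  0.1127]
 [ 0.652   0.063 ]
 [ 0.6507  0.0293]
 [ 0.6483 -0.0203]
 [ 0.6466 -0.0538]
 [ 0.6438 -0.1035]]
```

The heights agree with the text: panel tops at 0.131, 0.131 and 0.114, bases at about 0.018. The rack centre is about (0.648, 0.046) with a yaw of -3°. I move the wide panel first.

```bash
cat > job.py <<'E'
from station import ctrl, readout, eyes
import numpy as np, cv2
C=np.array([.648,.0457]); TH=-3.0; UP=.225
P={"wide":(.4716,-.1620,.5,.126,.078),"tab":(.4743,-.077,.7,.042,.088),"arch":(.469,.008,.5,-.042,.088),"narrow":(.4795,.0905,.0,-.126,.088)}
ori=lambda y:[180,0,y]
def bay(b):
    t=np.radians(TH); return C+b*np.array([-np.sin(t),np.cos(t)])
def pick(n):
    x,y,yaw,b,z=P[n]
    ctrl.command_gripper(.55)
    ctrl.move_ptp([x,y,UP],ori(yaw))
    print(n,"guard",ctrl.servo_line([x,y,z],.1,guard=15))
    ctrl.command_gripper(0,35); s=readout.get_state()
    print("open mm",92*s["opening"],"grip",s["gripper_force"],"tcp",s["tcp_pos"],s["force"])
    ctrl.servo_line([x,y,UP+.01],.12)
    print("lifted",92*readout.get_state()["opening"],readout.get_state()["force"])
def place(n):
    z=P[n][4]; p=bay(P[n][3])
    ctrl.servo_line([*p,UP+.01],.2,ori(TH))
    ctrl.servo_line([*p,z+.006],.12)
    print("touch",ctrl.servo_line([*p,z-.003],.02,guard=4),readout.get_state()["tcp_pos"])
    ctrl.command_gripper(.5)
    ctrl.servo_line([*p,UP],.15)
    print("t",readout.get_state()["time_s"])
def snap(tag):
    for n in("scene","top"):
        f=eyes.get_image(n)["frame"]; np.save(f"pics/{n}{tag}.npy",f); cv2.imwrite(f"pics/{n}{tag}.png",f[:,:,::-1])
E
python3 - <<'E'
from job import *
q=readout.get_state()["tcp_pos"]
ctrl.servo_line([q[0],q[1],.25],.15)
pick("wide"); snap("1")
for n in P: print(n,[np.round(ctrl.ik([*p,z],ori(a)),0) if ctrl.ik([*p,z],ori(a)) is not None else None for p,a in((P[n][:2],P[n][2]),(bay(P[n][3]),TH)) for z in(P[n][4],UP+.01)])
print(readout.get_state()["time_s"])
E
```

```text
wide guard False
open mm 0.5854303379881632 grip 0.0 tcp [ 0.4715953  -0.16196967  0.07796243] [-0.81906337  0.59852497 -0.79616245]
lifted 0.5985907235235953 [ 0.73022059 -0.41533835  0.10394695]
wide [array([ 47.,  24., -37., 115.,  20.,  47., -91.]), array([ 52.,  12., -41., 107.,   9.,  65., -82.]), array([  10.,   42.,  -41.,   89.,   31.,   60., -132.]), array([  13.,   35.,  -47.,   81.,   25.,   75., -128.])]
tab [array([  40.,   22.,  -40.,  117.,   20.,   47., -101.]), array([ 46.,  10., -45., 109.,   8.,  64., -91.]), array([  19.,   40.,  -42.,   92.,   30.,   60., -125.]), array([  21.,   32.,  -47.,   84.,   24.,   74., -121.])]
arch [array([  33.,   22.,  -43.,  119.,   20.,   47., -112.]), array([  40.,    9.,  -48.,  110.,    8.,   64., -101.]), array([  27.,   39.,  -42.,   94.,   30.,   59., -118.]), array([  28.,   31.,  -45.,   86.,   22.,   73., -112.])]
narrow [array([  24.,   25.,  -46.,  116.,   23.,   49., -125.]), array([  32.,   13.,  -52.,  108.,   11.,   65., -114.]), array([  33.,   39.,  -41.,   94.,   29.,   59., -110.]), array([  35.,   30.,  -44.,   86.,   21.,   73., -104.])]
7.325
```

View pics/scene1.png

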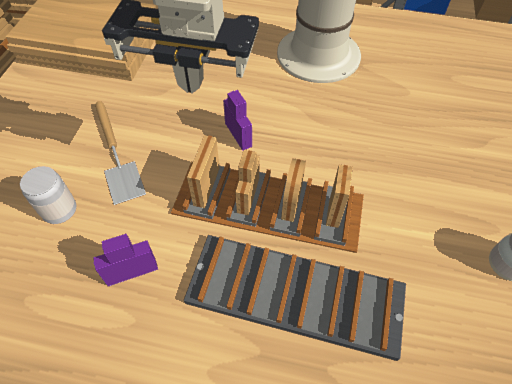

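The scene view shows the gripper tip at (190,88), empty, with all panels unmoved. I compare that with where the reported TCP should project.

```bash
python3 - <<'E'
from geo import *
from station import readout,eyes
s=readout.get_state(); p=s["tcp_pos"]; print(p,s["ee_rot"])
for n in X:
    f,cx,cy=K[n]; c=X[n][:,:3].T@(p-X[n][:,3]); print(n,f*c[0]/c[2]+cx,f*c[1]/c[2]+cy)
    c=X[n][:,:3].T@(np.zeros(3)-X[n][:,3]); print(" base",f*c[0]/c[2]+cx,f*c[1]/c[2]+cy)
    d=eyes.get_image(n); print(np.abs(d["extrinsics"][:3]-X[n]).max(),d["fx"],d["cx"])
E
```

```text
[ 0.47111375 -0.1618313   0.23425871] [-1.79954727e+02  7.20300757e-02  5.04841807e-01]
scene 193.56018871994198 107.80132606597708
 base 317.83538995642573 54.770200205290536
4.62972905588277e-05 430.21898248424156 257.500790921628
top 353.6627071120585 187.03143570373774
 base 235.25295293201776 475.19734646186555
4.947705098232516e-05 379.8286785947392 258.5351944188791
```

View pics/top1.png

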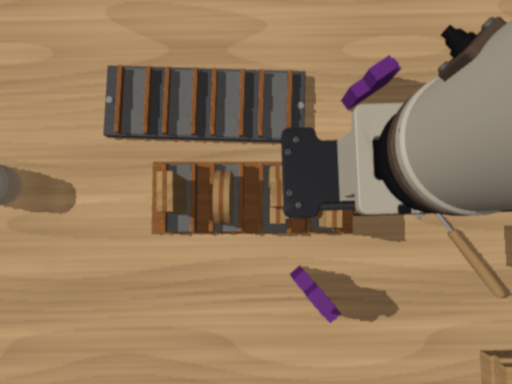

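The top view shows the gripper centred about right in x and y. In the scene view the tip sits about 18 px higher than predicted, so the fingers seem to end well short of the reported TCP. I check with a guarded touch on clear table at (0.48, 0.25), with pictures.

```bash
python3 - <<'E'
from job import *
ctrl.servo_line([.48,.25,.235],.25,ori(0))
ctrl.servo_line([.48,.25,.03],.15,guard=10)
g=ctrl.servo_line([.48,.25,-.045],.03,guard=5)
s=readout.get_state();print(g,s["tcp_pos"],s["force"],s["time_s"])
if g: ctrl.servo_line(np.array(s["tcp_pos"])+[0,0,.004],.05)
snap("2")
ctrl.servo_line([.48,.25,.12],.15)
a=np.load("pics/scene2.npy")[0:300,230:512,::-1]
cv2.imwrite("pics/c3.png",cv2.resize(a,None,fx=2,fy=2,interpolation=cv2.INTER_CUBIC))
E
```

```text
True [ 0.47998575  0.2500287  -0.03946953] [-1.30833521  0.15318194  5.82936145] 12.7917
```

View pics/c3.png

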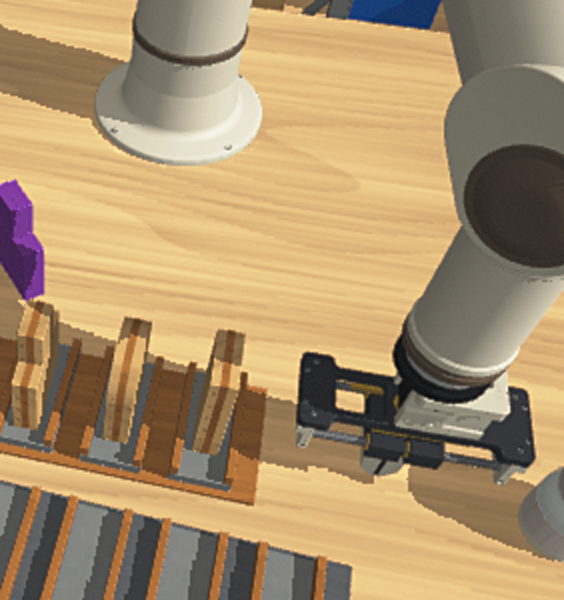

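The fingers touched the table at a reported z of -0.0395, so the real tip is about 39 mm above the reported TCP. I take one zoomed crop to find the tip's lateral position.

```bash
python3 - <<'E'
from geo import *
a=np.load("pics/scene2.npy")[195:255,370:510,::-1]
b=np.load("pics/scene1.npy")[20:100,100:260,::-1]
A=cv2.resize(a,None,fx=5,fy=5,interpolation=cv2.INTER_CUBIC);B=cv2.resize(b,(700,290*700//600),interpolation=cv2.INTER_CUBIC)[:298]
cv2.imwrite("pics/c4.png",np.vstack([A,B]))
print(A.shape,B.shape)
for z in(0,.004):print(plane("scene",421,235,z),plane("scene",420,237,z))
E
```

```text
(300, 700, 3) (298, 700, 3)
[0.47926888 0.26019682 0.        ] [0.48403241 0.25834779 0.        ]
[0.4817476  0.25893389 0.004     ] [0.4864846  0.25709516 0.004     ]
```

View pics/c4.png

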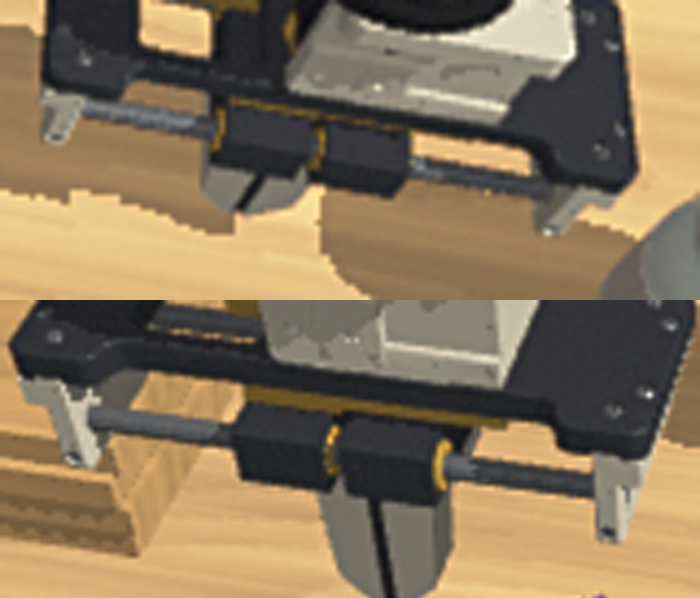

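```bash
sed -i 's/^ori=/DZ=-.039; UP=.19\nori=/; s/x,y,yaw,b,z=P\[n\]/x,y,yaw,b,z=P[n]; z+=DZ/; s/z=P\[n\]\[4\];/z=P[n][4]+DZ;/; s/,\.126,\.078)/,.126,.082)/' job.py; python3 - <<'E'
from geo import *
from job import *
print(plane("scene",418.3,236.6,.004)); print(plane("scene",189.1,90.5,.273))
ctrl.servo_line([.48,.25,UP],.2)
pick("wide"); snap("3")
f=[cv2.resize(np.load(f"pics/{n}3.npy")[a:b,c:d,::-1],(400,400)) for n,a,b,c,d in(("scene",60,260,140,340),("top",120,260,260,400))]
cv2.imwrite("pics/c5.png",np.hstack(f))
E
```

```text
[0.4863044  0.25396832 0.004     ]
[ 0.47457283 -0.16301061  0.273     ]
wide guard False
open mm 23.79128191714764 grip 34.6068012714386 tcp [ 0.47168262 -0.16204726  0.04312369] [-0.05785152  0.0394601   1.76345157]
lifted 24.201330030203554 [-0.20475596 -0.48604658 -1.51549039]
```

View pics/c5.png

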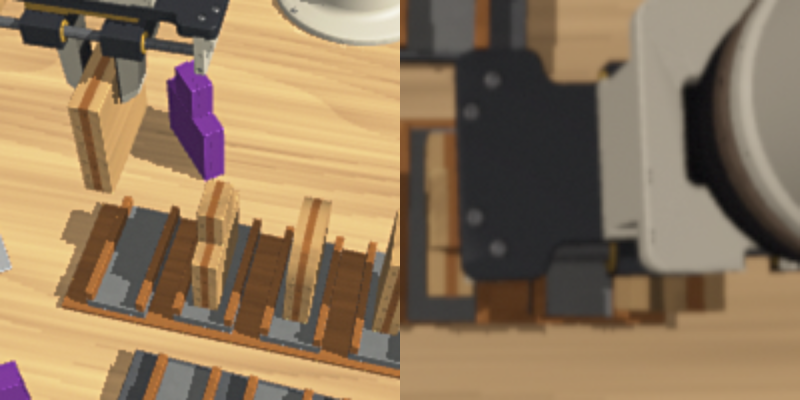

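The picture shows the wide panel gripped upright, with the measured 24 mm opening matching its thickness. I place it and check.

```bash
python3 - <<'E'
from geo import *
from job import *
print("held +x base",plane("scene",187.3,155,.175))
place("wide"); 
p=bay(0); ctrl.servo_line([.35,-.30,UP],.3,ori(0)); snap("4")
f=[cv2.resize(np.load(f"pics/{n}4.npy")[a:b,c:d,::-1],(400,400)) for n,a,b,c,d in(("scene",190,350,260,420),("top",50,150,95,195))]
cv2.imwrite("pics/c6.png",np.hstack(f))
E
```

```text
held +x base [ 0.51943173 -0.16471355  0.175     ]
touch True [0.65526183 0.17158238 0.04313374]
t 26.575
```

View pics/c6.png

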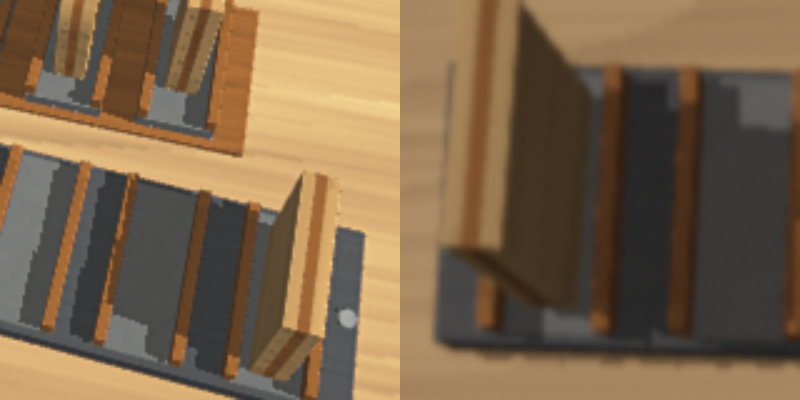

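```bash
python3 - <<'E'
from geo import *
print("top -x end",tri((114.1,111.4),(386.9,260.1)),"exp .605 .174 .113")
print("top +x end",plane("scene",380.9,322.5,.113),"base +x",plane("scene",369.8,339.8,.018),"exp .7045 .169")
E
```

```text
top -x end (array([0.60538335, 0.1722596 , 0.11301747]), np.float64(0.0018526960706640953)) exp .605 .174 .113
top +x end [0.70395615 0.16909741 0.113     ] base +x [0.70103655 0.17447656 0.018     ] exp .7045 .169
```

The wide panel is within about 2 mm of its target. I move the remaining three, checking each grip.

```bash
python3 - <<'E'
from job import *
ok=True
for n in("tab","arch","narrow"):
    pick(n)
    if abs(92*readout.get_state()["opening"]-24)>2.5: ok=False; print("bad grip",n); break
    place(n)
if ok:
    ctrl.servo_line([.35,-.30,UP],.3,ori(0))
snap("5")
f=[cv2.resize(np.load(f"pics/{n}5.npy")[a:b,c:d,::-1],None,fx=k,fy=k) for n,a,b,c,d,k in(("scene",180,370,170,420,1.6),("top",40,190,90,330,1.66))]
w=min(f[0].shape[1],f[1].shape[1]); cv2.imwrite("pics/c7.png",np.vstack([i[:,:w] for i in f]))
print(readout.get_state()["time_s"])
E
```

```text
tab guard False
open mm 23.889102842351317 grip 34.739263616502285 tcp [ 0.4743856  -0.07711971  0.04909795] [-0.08000785  0.16398371  1.88687327]
lifted 23.526004703429475 [ 0.14349836 -0.64691543 -1.6778677 ]
touch True [0.65096811 0.08751469 0.04908428]
t 38.3417
arch guard False
open mm 24.062044816050342 grip 34.420854449272156 tcp [0.46907868 0.00793748 0.04911077] [0.20812145 0.0089812  1.65279718]
lifted 24.051852569707254 [ 0.43444943 -0.21504201 -2.59676687]
touch True [0.64636558 0.00394378 0.04911433]
t 47.4667
narrow guard False
open mm 23.71774013103585 grip 35.000202655792236 tcp [0.47956683 0.09043976 0.04910137] [-1.2134683   0.42009191  2.40033656]
lifted 23.87798667524117 [ 0.5947573   0.20272997 -0.92556449]
touch True [ 0.64196769 -0.08023478  0.04909426]
t 56.85
58.3167
```

View pics/c7.png

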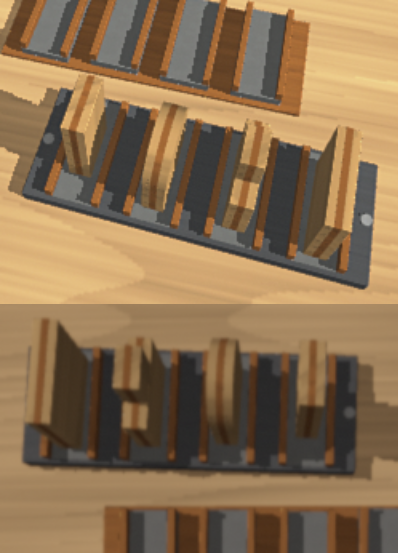

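All four panels stand in their bays. From robot left to right they are wide, tab, arch and narrow, the reverse of the starting row. I check the numbers from the base ends, then hand in.

```bash
python3 - <<'E'
from geo import *
from job import C,TH,finish_job
t=np.radians(TH);R=np.array([[np.cos(t),-np.sin(t)],[np.sin(t),np.cos(t)]]); ok=True
for n,h,b,(x,y) in(("wide",.05,.126,(319,252)),("tab",.045,.042,(236,228)),("arch",.043,-.042,(152,208)),("narrow",.03,-.126,(82,173))):
    q=R.T@(plane("scene",170+(x+.5)/1.6-.5,180+(y+.5)/1.6-.5,.018)[:2]-C)-[h,b]
    print(n,np.round(q*1000,1)); ok&=abs(q[0])<.012 and abs(q[1])<.009
if ok: print(finish_job())
E
```

```text
Traceback (most recent call last):
ImportError: cannot import name 'finish_job' from 'job' (job.py)
```

```bash
python3 - <<'E'
from geo import *
from job import C,TH
from station import finish_job
t=np.radians(TH);R=np.array([[np.cos(t),-np.sin(t)],[np.sin(t),np.cos(t)]]); ok=True
for n,h,b,(x,y) in(("wide",.05,.126,(319,252)),("tab",.045,.042,(236,228)),("arch",.043,-.042,(152,208)),("narrow",.03,-.126,(82,173))):
    q=R.T@(plane("scene",170+(x+.5)/1.6-.5,180+(y+.5)/1.6-.5,.018)[:2]-C)-[h,b]
    print(n,np.round(q*1000,1)); ok&=bool(abs(q[0])<.012 and abs(q[1])<.009)
if ok: print(finish_job())
E
```

```text
wide [-7.4  4. ]
tab [-4.2  3.4]
arch [ 0.2 -0.3]
narrow [-3.8  2.3]
the job is handed in; nothing more can be done
None
```

All four panels stand upright in the rack in reverse order, each measured within about 8 mm of its bay centre, and the job was handed in at about 58 s; the verdict itself was not shown.

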